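# Count along the manicure rack and push the buffer block into the third gap

## Robot

A 6-joint arm with a two-finger parallel gripper is mounted at the origin on the work surface. World frame = base frame: x ahead of the robot, y to its left, z up, the work surface at z = 0. Lengths are in m, angles in rad, forces in N, time in s.
With the tool pointing down it reaches from about 0.35 to 0.775 m from the base axis. Payload 5.5 kg.
Tool frame: the origin (TCP) lies midway between the tips of the shut fingers; the grasp point (between the pads) lies 19 mm behind it; z points along the fingers, y is the line along which they close (so a half turn about z gives the same grasp; the last joint's range is limited). The gripper opens to 85 mm and grips with 20 to 120 N. Pads are 22 mm wide; open, the fingers measure 114 mm over their backs; the gripper's body (76 mm by 85 mm) begins 54 mm behind the grasp point. The pads swing forward as they close: fully open they stand 13 mm farther back than shut.
Start: joints at [1.057, 0.313, 0.046, 1.304, 0, 1.431], TCP at [0.21, 0.535, 0.231] pointing down, gripper open.
Joint ranges: [-2.76, 2.76], [-0.86, 1.69], [-1.03, 1.26], [-2.2, 2.34], [-1.47, 1.5], [-3.14, 3.14]. Speed limits (rad/s): [2.57, 2.57, 3.14, 3.14, 3.14, 3.14].

## Interface

Orientations are given as a unit quaternion [w, x, y, z].
In Python, from workcell import env gives the robot as it stands. The module is installed in compiled form; this text tells all that it offers.
- The arm moves only by the tool servo_tool, never from a script. Its argument "increments" is a list of rows, each an object of numbers: "grip": the closure, from 0 (fully open) to 1 (shut); "x", "y", "z": the shift along the tool's x, y, z in mm; "roll": the turn about the tool's z in degrees. In form: [{"grip": .., "x": .., "y": .., "z": .., "roll": ..}, ...]. A call has 1 to 5 rows; each row shifts and turns the commanded pose from where the row before left it, along the tool's axes as they then stand; what a row does not reach is not made up. A row lasts 1/12 s, in which the tool goes at most 41.7 mm and 7.16 degrees, less where a joint would pass 70% of its speed; a pose out of reach is approached as far as the arm can. A call is refused whole if a number of a shift passes 41.7 or a number of a turn 7.16, either way. A call with a gripper value outside its range is refused whole. The fingers move at their own pace and stop on an object; "grip_force" is the grip in N (left out, the last holds). Time passes only in rows, so rows that do not move let the fingers close. It gives the time, the measured TCP pose, the force, the opening and the grip force at its end, in the units of the state.
- env.get_state(): the state, without advancing time (a new reading comes with each control period).
- env.read_camera(name): name is "scene" or "top" or "wrist"; returns the picture (420x560x3 uint8, red, green, blue); there is no depth.
- env.get_calibration(name): a dict with "vertical_fov" (degrees; the focal length in pixels is half the picture's height over the tangent of half this angle, whatever the lens; pixels are square), "cx", "cy" (the principal point, pixels), "rvec" (rotation vector, rad) and "tvec" (3), from world to camera coordinates, as OpenCV has them; the wrist camera has in their place "tool_from_camera" (4x4, takes a point from camera to tool coordinates, whose origin is the TCP and whose axes are the flange's). Camera axes: x right, y down, z forward; pixel columns grow to the right and rows downward; lengths in m; the calibration is good to about 2 mm. A picture is of the moment at which its call begins: read the wrist's pose just before it. get_calibration takes no time and is no camera call.
- env.hand_in(): hands the job in; it is judged then, once.
The state is a dict: "clock": time; "joint_pos": joint angles; "qvel": joint speeds; "tau": joint torques, N m; "tcp_pos": TCP position; "orientation": TCP orientation; "wrist_force": force on the tool from outside, world axes, zero at the start; "ft_torque": the same for the moment, N m; "finger_gap": finger opening in m; "grip_force": force on a finger pad.
Only numpy, scipy, OpenCV 4.12 (cv2) and the standard library are available. Lean on these libraries where they do the work, as an engineer would, in place of code of your own. Each camera call takes 0.05 s, during which the arm holds its last target. There are 200 camera calls.

## Task

Starting from the end of the wooden rack where the jar stands, run a fingertip along the tops of the dividers, touching the end divider and then each next one in turn as you count the gaps, until it reaches the third gap. Then push the nail buffer block along the tray, never lifting it, to the front of that gap and push it lengthwise all the way in until it is home against the stop. Leave the jar, the polish bottle and the other manicure things lying where they are.

Things in the scene. Friction and masses are not known exactly. Their poses are not given: they have to be found in the camera images.
- tray: shallow aluminium tray, 380 mm (x) by 500 mm (y), fixed; floor 3 mm thick, rim 12 mm high and 3 mm thick all round; origin under its centre, on the sill. It is turned up to 0.12 rad either way.
- rack: low wooden divider rack fixed to the tray, 246 mm wide (y): seven dividers make six gaps, open on top and in front (-x, towards the robot), closed behind by a back board 20 mm high with a rod above to 31 mm; its face is the stop (x = +45 mm). The gaps' floor is the bare tray floor. Origin on that floor, mid-row, midway from noses (x = -45 mm) to stop; x points into the gaps, y along the row.
- divider_a: upright wooden divider of the rack (a to g run from the rack's +y end to its -y end, 40 mm apart): a rigid plate 6 mm thick (y), 90 mm long (x, rounded nose at -45 mm), 36 mm high with a rounded top edge; origin under its middle on the tray floor, so its top is at z = +36 mm; axes as the rack's. This is the end one at +y.
- divider_b: upright wooden divider of the rack (a to g run from the rack's +y end to its -y end, 40 mm apart): a rigid plate 6 mm thick (y), 90 mm long (x, rounded nose at -45 mm), 36 mm high with a rounded top edge; origin under its middle on the tray floor, so its top is at z = +36 mm; axes as the rack's. 
- divider_c: upright wooden divider of the rack (a to g run from the rack's +y end to its -y end, 40 mm apart): a rigid plate 6 mm thick (y), 90 mm long (x, rounded nose at -45 mm), 36 mm high with a rounded top edge; origin under its middle on the tray floor, so its top is at z = +36 mm; axes as the rack's. 
- divider_d: upright wooden divider of the rack (a to g run from the rack's +y end to its -y end, 40 mm apart): a rigid plate 6 mm thick (y), 90 mm long (x, rounded nose at -45 mm), 36 mm high with a rounded top edge; origin under its middle on the tray floor, so its top is at z = +36 mm; axes as the rack's. 
- divider_e: upright wooden divider of the rack (a to g run from the rack's +y end to its -y end, 40 mm apart): a rigid plate 6 mm thick (y), 90 mm long (x, rounded nose at -45 mm), 36 mm high with a rounded top edge; origin under its middle on the tray floor, so its top is at z = +36 mm; axes as the rack's. 
- divider_f: upright wooden divider of the rack (a to g run from the rack's +y end to its -y end, 40 mm apart): a rigid plate 6 mm thick (y), 90 mm long (x, rounded nose at -45 mm), 36 mm high with a rounded top edge; origin under its middle on the tray floor, so its top is at z = +36 mm; axes as the rack's. 
- divider_g: upright wooden divider of the rack (a to g run from the rack's +y end to its -y end, 40 mm apart): a rigid plate 6 mm thick (y), 90 mm long (x, rounded nose at -45 mm), 36 mm high with a rounded top edge; origin under its middle on the tray floor, so its top is at z = +36 mm; axes as the rack's. This is the end one at -y.
- gap_a (a point): centre of one gap of the rack, on the tray floor midway from the noses (x = -45 mm) to the stop (x = +45 mm); 34 mm clear width; axes as the rack's. Between divider_a and divider_b. The glass file lies in this gap.
- gap_b (a point): centre of one gap of the rack, on the tray floor midway from the noses (x = -45 mm) to the stop (x = +45 mm); 34 mm clear width; axes as the rack's. Between divider_b and divider_c. Empty.
- gap_c (a point): centre of one gap of the rack, on the tray floor midway from the noses (x = -45 mm) to the stop (x = +45 mm); 34 mm clear width; axes as the rack's. Between divider_c and divider_d. Empty.
- gap_d (a point): centre of one gap of the rack, on the tray floor midway from the noses (x = -45 mm) to the stop (x = +45 mm); 34 mm clear width; axes as the rack's. Between divider_d and divider_e. Empty.
- gap_e (a point): centre of one gap of the rack, on the tray floor midway from the noses (x = -45 mm) to the stop (x = +45 mm); 34 mm clear width; axes as the rack's. Between divider_e and divider_f. Empty.
- gap_f (a point): centre of one gap of the rack, on the tray floor midway from the noses (x = -45 mm) to the stop (x = +45 mm); 34 mm clear width; axes as the rack's. Between divider_f and divider_g. The nail clipper lies in this gap.
- buffer: nail buffer block, a plain grey and white bar 95 mm long (x), 26 mm wide (y), 26 mm high, about 45 g, loose on the tray in front of the rack, pointing roughly into the gaps (within 0.3 rad; both ends alike) and clear of the dividers; origin at the centre of its underside. Home against the stop, its origin is at x = -2.5 mm in the gap and 5 mm of it stands out past the noses.
- jar: empty round glass jar with a brass twist cap, 54 mm diameter, 58 mm high, standing loose on the tray just off one end of the rack, about 65 mm from the end divider to its axis: its end is the end to count from. Origin at the centre of its underside.
- polish: small nail polish bottle with a tall tapered black cap, 32 mm diameter, 72 mm high, standing loose just off the other end of the rack. Origin at the centre of its underside.
- dryer: handheld battery nail dryer, white, 152 mm long (y), 50 mm wide, 32 mm high, with a round grilled fan head at +y and a toggle switch, lying behind the rack. Origin on its underside. A bystander.
- file: small glass nail file, 88 by 13 by 4 mm, lying flat in gap a. Origin at the centre of its underside. A bystander.
- clipper: steel nail clipper, 62 by 14 by 11 mm, lying in gap f. Origin on its underside. A bystander.
- comb: pink plastic comb, 130 mm long (y), 27 mm wide, 5 mm thick, lying flat behind the rack. Origin on its underside. A bystander.
- stick: wooden orange stick, 114 mm long (y), 5 mm thick, lying behind the rack. Origin on its underside. A bystander.
Not all that is in view belongs to the job. There is more than one size of the jar; the one meant has the size given above. Several things have the shape of the buffer; the one meant has the colours described above.

How it is judged:
By the outcome, as a careful person would: the job done as asked, in the order asked, and still so for the second after the job is handed in, with the robot touching nothing.
It also fails if it takes over 64 s, if anything falls off the work surface, if the arm or the gripper's body presses on something with over 40 N, if the wrist force passes 120 N, or if a joint passes its speed limit or range.

## Working session

There is one attempt and no reset: what is moved stays moved. The work goes in short steps, Python scripts to look and compute and a tool call to move; the robot and the scene stay as the last step left them, time stands still between calls to the robot, and variables do not carry over. Pictures are saved under pics/ and viewed, at most 10 in all, crops included, and the job is handed in when it is done.

Besides the shell and the picture viewer there is one more tool, called as name(argument=value, ...) on one line, values as JSON. servo_tool: Moves the arm, as the interface text tells. Its arguments: {"type":"object","properties":{"increments":{"type":"array"},"grip_force":{"type":"number"}},"required":["increments"]}

```bash
mkdir -p pics
python3 - <<'E'
from workcell import env
import cv2,numpy as np
s=env.get_state(); print(s['clock'],s['tcp_pos'],s['orientation'],s['finger_gap'])
for n in('top','scene'):
    cv2.imwrite(f'pics/{n}0.png',env.read_camera(n)[:,:,::-1])
for n in('top','scene','wrist'): print(n,env.get_calibration(n))
E
```

```text
0.0 [0.2097115  0.5348382  0.23041714] [-2.93343431e-04  1.85810161e-01  9.82585240e-01 -8.63103786e-04] 0.08556364355722383
top {'vertical_fov': 42.1271777542393, 'cx': 287.887186453035, 'cy': 204.80168718234637, 'rvec': array([ 2.10632373, -2.13904447,  0.14633603]), 'tvec': array([0.03222468, 0.5364276 , 1.08483419])}
scene {'vertical_fov': 42.921941074037775, 'cx': 282.3778191046248, 'cy': 214.2242884778136, 'rvec': array([ 1.31403451,  2.34890031, -0.84928084]), 'tvec': array([ 0.24875218, -0.32346946,  1.4646553 ])}
wrist {'vertical_fov': 62.37118302907279, 'cx': 286.529729161893, 'cy': 206.77234051761275, 'tool_from_camera': array([[ 6.18186613e-04, -9.54481909e-01, -2.98268174e-01,
         7.68712737e-02],
       [ 9.99999678e-01,  7.42584130e-04, -3.03742443e-04,
         1.96063002e-04],
       [ 5.11405880e-04, -2.98267890e-01,  9.54482061e-01,
        -1.42547023e-01],
       [ 0.00000000e+00,  0.00000000e+00,  0.00000000e+00,
         1.00000000e+00]])}
```

View pics/top0.png

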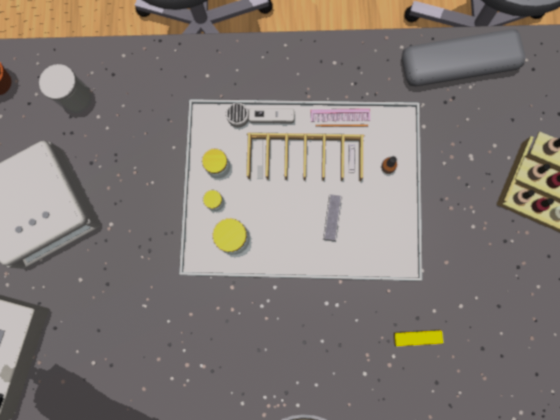

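View pics/scene0.png

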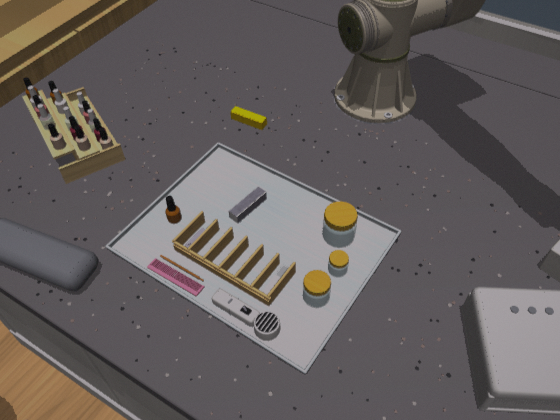

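Top view: the rack is at (247–363, 133–180). Its +y end is on the left, where a jar stands at (215,161), and the polish bottle is at (389,163).
- **Jar candidates:** (215,161) mid-size, (213,200) small, (230,236) large. I choose (215,161) because it is about 54 mm across and just off the rack end.
- **Buffer candidates:** grey at (332,218), yellow at (419,338), and the dark grey case at (463,58), which is far too big. I choose the grey one on the tray.

Counting from +y, the third gap is gap_c. Next I measure and check in one close crop.

```bash
cat > h.py <<'E'
from workcell import env
import cv2,numpy as np
from scipy.spatial.transform import Rotation as R
def cam(n,s=None):
    c=env.get_calibration(n); f=210/np.tan(np.radians(c['vertical_fov'])/2)
    K=np.array([[f,0,c['cx']],[0,f,c['cy']],[0,0,1]])
    if n=='wrist':
        T=np.array(c['tool_from_camera']); q=np.array(s['orientation'])
        Rt=R.from_quat(q[[1,2,3,0]]).as_matrix()
        return K,Rt@T[:3,:3],Rt@T[:3,3]+np.array(s['tcp_pos'])
    Rm=cv2.Rodrigues(np.array(c['rvec']))[0]
    return K,Rm.T,-Rm.T@np.array(c['tvec'])
def cast(C,uv,z):
    K,Rw,o=C; uv=np.atleast_2d(uv).astype(float)
    d=np.c_[uv,np.ones(len(uv))]@np.linalg.inv(K).T@Rw.T
    return (o+d*((z-o[2])/d[:,2])[:,None])[:,:2]
def proj(C,P):
    K,Rw,o=C; p=(np.atleast_2d(P)-o)@Rw@K.T
    return p[:,:2]/p[:,2:]
E
python3 - <<'E'
from h import *
im=cv2.imread('pics/top0.png'); C=cam('top'); print('cam',C[2])
hsv=cv2.cvtColor(im,cv2.COLOR_BGR2HSV); roi=np.zeros(im.shape[:2],np.uint8); roi[128:185,240:372]=1
m=((hsv[...,0]>10)&(hsv[...,0]<32)&(hsv[...,1]>70)&(roi>0)).astype(np.uint8)
for v in (150,158,165,172):
    xs=np.where(m[v])[0]; g=np.split(xs,np.where(np.diff(xs)>3)[0]+1)
    c=[a.mean() for a in g]; print(v,[(round(a.mean(),1),len(a)) for a in g])
    print(np.round(cast(C,[(a,v) for a in c],.039),4).tolist())
r=np.zeros_like(m); r[185:250,310:355]=1
g=((hsv[...,2]<190)&(r>0)).astype(np.uint8)
cs,_=cv2.findContours(g,0,2); c=max(cs,key=cv2.contourArea); 
P=cast(C,c[:,0,:],.029)*1000; (o,sz,a)=cv2.minAreaRect(P.astype(np.float32)); print('buf',o,sz,a)
for n,b in(('jar',(195,145,235,178)),('big',(205,210,255,260)),('small',(198,188,228,212))):
    q=np.zeros_like(m); q[b[1]:b[3],b[0]:b[2]]=1
    k=((hsv[...,1]>120)&(q>0)).astype(np.uint8); cs,_=cv2.findContours(k,0,2); c=max(cs,key=cv2.contourArea)
    e=cv2.minEnclosingCircle(cast(C,c[:,0,:],.061 if n=='jar' else .05).astype(np.float32)*1000); print(n,e)
cv2.imwrite('pics/crop1.png',cv2.resize(im[95:255,190:410],None,fx=3.5,fy=3.5,interpolation=2))
E
```

```text
cam [ 0.35112624 -0.00546368  1.15859343]
150 [(np.float64(249.0), 3), (np.float64(267.0), 3), (np.float64(286.0), 3), (np.float64(305.0), 3), (np.float64(323.5), 2), (np.float64(342.0), 3), (np.float64(361.0), 3)]
[[0.6572, 0.1051], [0.6564, 0.0669], [0.6555, 0.0266], [0.6547, -0.0136], [0.6539, -0.0527], [0.6531, -0.0917], [0.6523, -0.1317]]
158 [(np.float64(248.0), 3), (np.float64(267.0), 3), (np.float64(286.0), 3), (np.float64(304.5), 2), (np.float64(323.5), 2), (np.float64(342.0), 3), (np.float64(361.0), 3)]
[[0.6398, 0.1073], [0.6389, 0.067], [0.6381, 0.0268], [0.6373, -0.0123], [0.6365, -0.0523], [0.6357, -0.0912], [0.6349, -0.1311]]
165 [(np.float64(248.0), 3), (np.float64(267.0), 3), (np.float64(286.0), 3), (np.float64(304.5), 2), (np.float64(323.0), 3), (np.float64(342.0), 3), (np.float64(361.0), 3)]
[[0.6246, 0.1073], [0.6237, 0.0671], [0.6229, 0.027], [0.6222, -0.012], [0.6214, -0.0509], [0.6206, -0.0908], [0.6198, -0.1306]]
172 [(np.float64(248.0), 3), (np.float64(267.0), 3), (np.float64(285.5), 2), (np.float64(304.5), 2), (np.float64(323.0), 3), (np.float64(342.0), 3), (np.float64(361.0), 3)]
[[0.6094, 0.1073], [0.6086, 0.0672], [0.6079, 0.0282], [0.6071, -0.0117], [0.6063, -0.0505], [0.6055, -0.0903], [0.6048, -0.13]]
buf (510.43170166015625, -68.33358764648438) (31.92032241821289, 101.479736328125) 80.94609069824219
jar ((630.136962890625, 174.8348846435547), 25.381013870239258)
big ((476.12933349609375, 144.86138916015625), 33.74273681640625)
small ((551.4491577148438, 180.53933715820312), 18.4394588470459)
```

View pics/crop1.png

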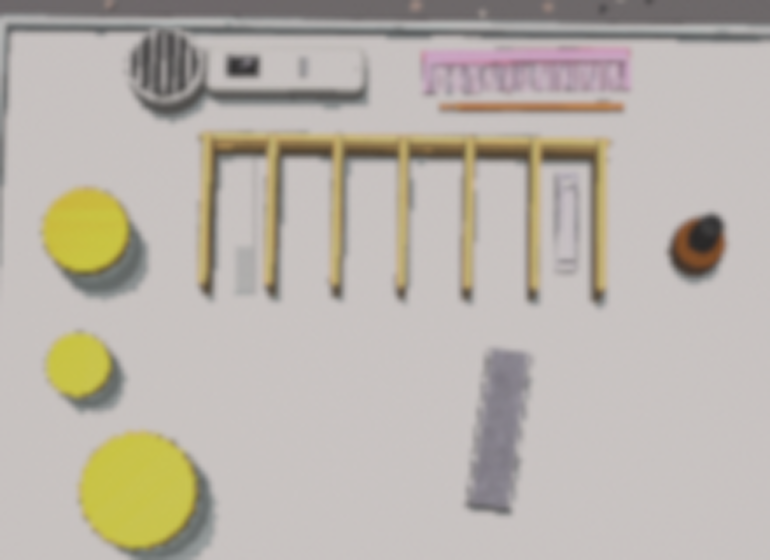

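The crop confirms the choices. The grey bar runs from (508,352) to (490,505), the mid-size jar is at (85,230) by the end divider at (205,210), gap_a holds the file and gap_f the clipper. The rack yaw is about -2.1°, and gap_c is at y≈+7 mm. Now I approach to above divider_a.

servo_tool(increments=[{"grip": 1,"roll": -6.43,"z": 10},{"grip": 1,"roll": -6.43,"z": 10},{"grip": 1,"roll": -6.43,"z": 10},{"grip": 1,"x": -28.7,"y": -27.45},{"grip": 1,"x": -28.7,"y": -27.45}])

```text
invalid input at $.increments[0]: expected keys grip, x, y, z, roll
```

servo_tool(increments=[{"grip": 1,"x": -28.7,"y": -27.45},{"grip": 1,"x": -28.7,"y": -27.45},{"grip": 1,"x": -28.7,"y": -27.45},{"grip": 1,"x": -28.7,"y": -27.45},{"grip": 1,"x": -28.7,"y": -27.45}])

```text
invalid input at $.increments[0]: expected keys grip, x, y, z, roll
```

servo_tool(increments=[{"grip": 1,"x": -28.7,"y": -27.45},{"grip": 1,"x": -28.7,"y": -27.45},{"grip": 1,"x": -28.7,"y": -27.45},{"grip": 1,"x": -28.7,"y": -27.45},{"grip": 1,"x": -28.7,"y": -27.45}])

```text
invalid input at $.increments[0]: expected keys grip, x, y, z, roll
```

servo_tool(increments=[{"grip": 1,"x": -28.7,"y": -27.45},{"grip": 1,"x": -28.7,"y": -27.45},{"grip": 1,"x": -28.7,"y": -27.45},{"grip": 1},{"grip": 1}])

```text
invalid input at $.increments[0]: expected keys grip, x, y, z, roll
```

servo_tool(increments=[{"grip": 1,"x": 0,"y": 0,"z": 10,"roll": -6.43},{"grip": 1,"x": 0,"y": 0,"z": 10,"roll": -6.43},{"grip": 1,"x": 0,"y": 0,"z": 10,"roll": -6.43},{"grip": 1,"x": -28.7,"y": -27.45,"z": 0,"roll": 0},{"grip": 1,"x": -28.7,"y": -27.45,"z": 0,"roll": 0}])

```text
clock: 0.52
tcp_pos: [0.2641, 0.4781, 0.1997]
orientation: [-0.001, 0.016, 1.0, -0.001]
wrist_force: [0.3, -0.5, 0.6]
finger_gap: 0.0255
grip_force: 0.0
```

servo_tool(increments=[{"grip": 1,"x": -28.7,"y": -27.45,"z": 0,"roll": 0},{"grip": 1,"x": -28.7,"y": -27.45,"z": 0,"roll": 0},{"grip": 1,"x": -28.7,"y": -27.45,"z": 0,"roll": 0},{"grip": 1,"x": -28.7,"y": -27.45,"z": 0,"roll": 0},{"grip": 1,"x": -28.7,"y": -27.45,"z": 0,"roll": 0}])

```text
clock: 0.93
tcp_pos: [0.4043, 0.3342, 0.201]
orientation: [-0.0, 0.018, 1.0, -0.0]
wrist_force: [0.1, 0.3, -0.4]
finger_gap: 0.0002
grip_force: 0.0
```

servo_tool(increments=[{"grip": 1,"x": -28.7,"y": -27.45,"z": 0,"roll": 0},{"grip": 1,"x": -28.7,"y": -27.45,"z": 0,"roll": 0},{"grip": 1,"x": -28.7,"y": -27.45,"z": 0,"roll": 0},{"grip": 1,"x": -28.7,"y": -27.45,"z": 0,"roll": 0},{"grip": 1,"x": -28.7,"y": -27.45,"z": 0,"roll": 0}])

```text
clock: 1.35
tcp_pos: [0.5427, 0.1916, 0.201]
orientation: [-0.0, 0.019, 1.0, 0.0]
wrist_force: [0.1, 1.1, -0.2]
finger_gap: 0.0001
grip_force: 0.0
```

servo_tool(increments=[{"grip": 1,"x": -28.7,"y": -27.45,"z": 0,"roll": 0},{"grip": 1,"x": -28.7,"y": -27.45,"z": 0,"roll": 0},{"grip": 1,"x": -28.7,"y": -27.45,"z": 0,"roll": 0},{"grip": 1,"x": 0,"y": 0,"z": 0,"roll": 0},{"grip": 1,"x": 0,"y": 0,"z": 0,"roll": 0}])

```text
clock: 1.77
tcp_pos: [0.6258, 0.1058, 0.1999]
orientation: [-0.001, 0.02, 1.0, 0.0]
wrist_force: [-1.1, 0.6, -0.1]
finger_gap: 0.0004
grip_force: 0.0
```

servo_tool(increments=[{"grip": 1,"x": 0,"y": 1,"z": 38,"roll": 0},{"grip": 1,"x": 0,"y": 0,"z": 38,"roll": 0},{"grip": 1,"x": 0,"y": 0,"z": 38,"roll": 0},{"grip": 1,"x": 0,"y": 0,"z": 35,"roll": 0},{"grip": 1,"x": 0,"y": 0,"z": 5,"roll": 0}])

```text
clock: 2.18
tcp_pos: [0.6186, 0.1099, 0.0405]
orientation: [-0.006, 0.018, 1.0, -0.0]
wrist_force: [-1.2, 0.7, -0.5]
finger_gap: -0.0001
grip_force: 0.0
```

servo_tool(increments=[{"grip": 1,"x": 0,"y": 0,"z": 2,"roll": 0},{"grip": 1,"x": 0,"y": 0,"z": 1,"roll": 0},{"grip": 1,"x": 0,"y": 0,"z": 1,"roll": 0},{"grip": 1,"x": 0,"y": 0,"z": 1,"roll": 0}])

```text
clock: 2.52
tcp_pos: [0.6269, 0.1093, 0.0451]
orientation: [0.002, 0.018, 1.0, 0.0]
wrist_force: [1.1, -0.3, 0.1]
finger_gap: 0.0001
grip_force: 0.0
```

servo_tool(increments=[{"grip": 1,"x": 0,"y": -1,"z": 0,"roll": 0},{"grip": 1,"x": 0,"y": 0,"z": 0,"roll": 0},{"grip": 1,"x": 0,"y": 0,"z": 0,"roll": 0}])

```text
clock: 2.77
tcp_pos: [0.6255, 0.1078, 0.0433]
orientation: [0.001, 0.019, 1.0, 0.0]
wrist_force: [-0.8, -0.5, 0.0]
finger_gap: -0.0006
grip_force: 0.0
```

servo_tool(increments=[{"grip": 1,"x": 0,"y": 0,"z": 1,"roll": 0},{"grip": 1,"x": 0,"y": 0,"z": 1,"roll": 0},{"grip": 1,"x": 0,"y": 0,"z": 0,"roll": 0}])

```text
clock: 3.02
tcp_pos: [0.6247, 0.1078, 0.04]
orientation: [-0.0, 0.019, 1.0, 0.0]
wrist_force: [0.0, 0.3, 0.7]
finger_gap: -0.0
grip_force: 0.0
```

servo_tool(increments=[{"grip": 1,"x": 0,"y": 0,"z": 1,"roll": 0},{"grip": 1,"x": 0,"y": 0,"z": 0,"roll": 0},{"grip": 1,"x": 0,"y": 0,"z": 1,"roll": 0},{"grip": 1,"x": 0,"y": 0,"z": 0,"roll": 0}])

```text
clock: 3.35
tcp_pos: [0.625, 0.1079, 0.039]
orientation: [0.0, 0.019, 1.0, 0.0]
wrist_force: [-1.6, -0.1, 5.0]
finger_gap: -0.0002
grip_force: 2.1
```

Divider_a is touched: 5 N at z = 39 mm. Moving on to b, then c.

servo_tool(increments=[{"grip": 1,"x": 0,"y": 0,"z": -5,"roll": 0},{"grip": 1,"x": 0,"y": -20,"z": 0,"roll": 0},{"grip": 1,"x": 0,"y": -20,"z": 0,"roll": 0},{"grip": 1,"x": 0,"y": 0,"z": 0,"roll": 0},{"grip": 1,"x": 0,"y": 0,"z": 2,"roll": 0}])

```text
clock: 3.77
tcp_pos: [0.6238, 0.0672, 0.0418]
orientation: [0.0, 0.019, 1.0, 0.0]
wrist_force: [-0.4, -0.1, -0.4]
finger_gap: 0.0002
grip_force: 0.0
```

servo_tool(increments=[{"grip": 1,"x": 0,"y": 0,"z": 2,"roll": 0},{"grip": 1,"x": 0,"y": 0,"z": 1,"roll": 0},{"grip": 1,"x": 0,"y": 0,"z": 0,"roll": 0},{"grip": 1,"x": 0,"y": 0,"z": 0,"roll": 0}])

```text
clock: 4.1
tcp_pos: [0.6236, 0.0683, 0.039]
orientation: [0.0, 0.018, 1.0, -0.0]
wrist_force: [-1.3, -2.3, 5.1]
finger_gap: -0.0001
grip_force: 2.6
```

Divider_b is touched. Now c, then I lift to above gap_c and look with the wrist camera.

servo_tool(increments=[{"grip": 1,"x": 0,"y": 0,"z": -5,"roll": 0},{"grip": 1,"x": 0,"y": -20,"z": 0,"roll": 0},{"grip": 1,"x": 0,"y": -20,"z": 0,"roll": 0},{"grip": 1,"x": 0,"y": 0,"z": 0,"roll": 0},{"grip": 1,"x": 0,"y": 0,"z": 2,"roll": 0}])

```text
clock: 4.52
tcp_pos: [0.6222, 0.0279, 0.0416]
orientation: [0.0, 0.019, 1.0, 0.0]
wrist_force: [0.6, -1.0, 0.3]
finger_gap: 0.0003
grip_force: 0.0
```

servo_tool(increments=[{"grip": 1,"x": 0,"y": 0,"z": 2,"roll": 0},{"grip": 1,"x": 0,"y": 0,"z": 1,"roll": 0},{"grip": 1,"x": 0,"y": 0,"z": 0,"roll": 0},{"grip": 1,"x": 0,"y": 0,"z": 0,"roll": 0}])

```text
clock: 4.85
tcp_pos: [0.6221, 0.0288, 0.039]
orientation: [0.0, 0.018, 1.0, -0.0]
wrist_force: [-1.1, -0.4, 5.2]
finger_gap: 0.0001
grip_force: 2.7
```

servo_tool(increments=[{"grip": 1,"x": 0,"y": 0,"z": -5,"roll": 0},{"grip": 1,"x": 0,"y": -20,"z": 0,"roll": 0},{"grip": 1,"x": 0,"y": 0,"z": 0,"roll": 0},{"grip": 1,"x": 0,"y": 0,"z": 0,"roll": 0},{"grip": 1,"x": 0,"y": 0,"z": -30,"roll": 0}])

```text
clock: 5.27
tcp_pos: [0.6168, 0.0092, 0.0677]
orientation: [-0.005, 0.019, 1.0, 0.001]
wrist_force: [-1.3, -0.2, 0.3]
finger_gap: -0.0001
grip_force: 0.0
```

servo_tool(increments=[{"grip": 1,"x": 25,"y": -10,"z": -30,"roll": 0},{"grip": 1,"x": 25,"y": -10,"z": -30,"roll": 0},{"grip": 1,"x": 25,"y": -10,"z": -30,"roll": 0},{"grip": 1,"x": 25,"y": -10,"z": -30,"roll": 0},{"grip": 1,"x": 0,"y": 0,"z": 0,"roll": 0}])

```text
clock: 5.68
tcp_pos: [0.5185, -0.0285, 0.1994]
orientation: [0.003, 0.019, 1.0, -0.001]
wrist_force: [0.5, -0.5, 1.2]
finger_gap: -0.0
grip_force: 0.0
```

servo_tool(increments=[{"grip": 0.4,"x": 0,"y": 0,"z": 0,"roll": 0},{"grip": 0.4,"x": 0,"y": 0,"z": 0,"roll": 0},{"grip": 0.4,"x": 0,"y": 0,"z": 0,"roll": 0}])

```text
clock: 5.93
tcp_pos: [0.5197, -0.0276, 0.192]
orientation: [-0.001, 0.018, 1.0, 0.0]
wrist_force: [0.3, 0.3, 0.2]
finger_gap: 0.036
grip_force: 0.0
```

Run:
```python
from h import *
s=env.get_state(); im=env.read_camera('wrist')[:,:,::-1].copy(); C=cam('wrist',s)
print(s['tcp_pos'],s['finger_gap'])
cv2.imwrite('pics/w1.png',im)
np.savez('w1.npz',K=C[0],R=C[1],o=C[2])
```

```text
[ 0.51969538 -0.0276032   0.19204407] 0.035981044913271636
```

View pics/w1.png

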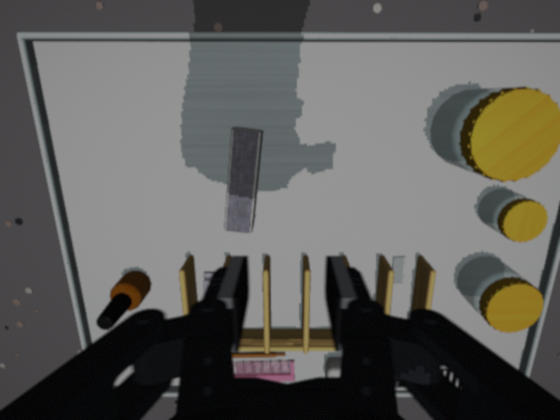

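The wrist view is mirrored, with +x downward. The buffer's top face spans about (234,127)–(261,129)–(250,232)–(227,230), and the gap_c dividers d and c are at columns ~306 and ~345. Now I compute the buffer pose.

Run:
```python
from h import *
z=np.load('w1.npz'); C=(z['K'],z['R'],z['o']); im=cv2.imread('pics/w1.png').astype(int)
print([im[v,u].tolist() for u,v in((245,160),(240,215),(300,110),(300,220),(257,160),(262,160),(215,160))])
roi=np.zeros(im.shape[:2],bool); roi[115:245,215:280]=1
m=((im[...,0]-im[...,1]>4)&(im.sum(2)<480)&roi).astype(np.uint8)
m=cv2.morphologyEx(m,cv2.MORPH_OPEN,np.ones((3,3))); m=cv2.morphologyEx(m,cv2.MORPH_CLOSE,np.ones((7,7)))
cs,_=cv2.findContours(m,0,2); c=max(cs,key=cv2.contourArea); print(cv2.boundingRect(c))
print(cv2.minAreaRect((cast(C,c[:,0],.029)*1000).astype(np.float32)))
pts=[(234,127),(261,129),(250,232),(227,230)]; P=cast(C,pts,.029)*1000; print(P.round(1).tolist(),P.mean(0))
print('noses/tops e,d', (cast(C,[(267,257),(306,257)],.039)*1000).round(1).tolist())
print('rightdivs d at 300,340', (cast(C,[(306,270),(306,335)],.039)*1000).round(1).tolist())
print(env.get_state()['tcp_pos'])
```

```text
[[64, 59, 59], [93, 85, 86], [106, 104, 98], [148, 148, 148], [84, 85, 85], [106, 105, 98], [107, 105, 98]]
(226, 131, 31, 102)
((514.6929931640625, -67.97477722167969), (21.699983596801758, 92.91960144042969), 81.03780364990234)
[[464.6, -70.5], [467.1, -47.3], [561.8, -63.2], [559.0, -84.7]] [513.11341237 -66.43344171]
noses/tops e,d [[583.5, -47.7], [584.8, -11.3]]
rightdivs d at 300,340 [[598.2, -11.6], [671.0, -13.0]]
[ 0.5196033  -0.02761761  0.1917472 ]
```

servo_tool(increments=[{"grip": 0.4,"x": 6,"y": -40,"z": 0,"roll": 0},{"grip": 0.4,"x": 0,"y": 0,"z": 20,"roll": 6.9},{"grip": 0.4,"x": 0,"y": 0,"z": 30,"roll": 0},{"grip": 0.4,"x": 0,"y": 0,"z": 30,"roll": 0},{"grip": 0.4,"x": 0,"y": 0,"z": 30,"roll": 0}])

```text
clock: 6.4
tcp_pos: [0.5122, -0.0678, 0.0809]
orientation: [-0.001, 0.079, 0.997, 0.0]
wrist_force: [0.2, -0.4, -1.1]
finger_gap: 0.0513
grip_force: 0.0
```

servo_tool(increments=[{"grip": 0.4,"x": 0,"y": 0,"z": 20,"roll": 0},{"grip": 0.4,"x": 0,"y": 0,"z": 0,"roll": 0},{"grip": 0.4,"x": 0,"y": 0,"z": 0,"roll": 0},{"grip": 0.4,"x": 0,"y": 0,"z": 0,"roll": 0}])

```text
clock: 6.73
tcp_pos: [0.513, -0.068, 0.0637]
orientation: [0.0, 0.078, 0.997, 0.0]
wrist_force: [0.1, 0.4, 0.3]
finger_gap: 0.0512
grip_force: 0.0
```

Run:
```python
from h import *
s=env.get_state(); im=env.read_camera('wrist')[:,:,::-1].copy()
print(s['tcp_pos'],s['finger_gap'])
cv2.imwrite('pics/w2.png',im)
```

```text
[ 0.51300652 -0.06795987  0.06365503] 0.05122737538074264
```

View pics/w2.png

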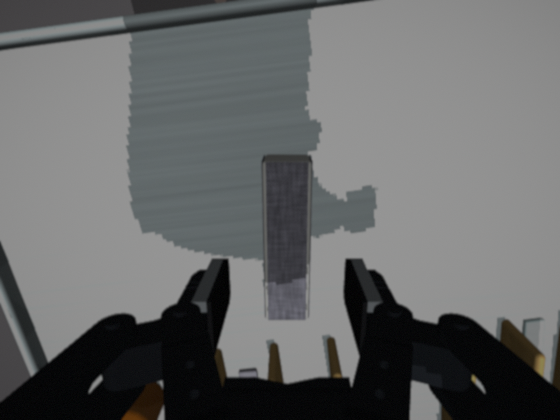

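The view shows the bar centred and square between the open fingers: bar (262–310, 155–320), fingers at ~215 and ~360. Lower around it, turn to the rack's yaw, narrow the fingers loosely and push along +y.

servo_tool(increments=[{"grip": 0.4,"x": 0,"y": 0,"z": 25,"roll": 0},{"grip": 0.4,"x": 0,"y": 0,"z": 20,"roll": 0},{"grip": 0.4,"x": 0,"y": 0,"z": 5,"roll": 0},{"grip": 0.4,"x": 0,"y": 0,"z": 0,"roll": 0},{"grip": 0.4,"x": 0,"y": 0,"z": 0,"roll": 0}])

```text
clock: 7.2
tcp_pos: [0.5132, -0.0682, 0.0145]
orientation: [0.001, 0.079, 0.997, -0.0]
wrist_force: [-0.3, 0.4, 0.4]
finger_gap: 0.0512
grip_force: 0.0
```

servo_tool(increments=[{"grip": 0.6,"x": 0,"y": 0,"z": 0,"roll": -3.5},{"grip": 0.63,"x": 0,"y": 0,"z": 0,"roll": -3.4},{"grip": 0.63,"x": 0,"y": 4,"z": 0,"roll": 0},{"grip": 0.63,"x": 0,"y": 6,"z": 0,"roll": 0},{"grip": 0.63,"x": 0,"y": 8,"z": 0,"roll": 0}])

```text
clock: 7.62
tcp_pos: [0.514, -0.05, 0.0144]
orientation: [0.001, 0.02, 1.0, -0.0]
wrist_force: [-0.1, -0.1, 0.4]
finger_gap: 0.0316
grip_force: 0.2
```

servo_tool(increments=[{"grip": 0.63,"x": 0,"y": 8,"z": 0,"roll": 0},{"grip": 0.63,"x": 0,"y": 8,"z": 0,"roll": 0},{"grip": 0.63,"x": 0,"y": 8,"z": 0,"roll": 0},{"grip": 0.63,"x": 0,"y": 8,"z": 0,"roll": 0},{"grip": 0.63,"x": 0,"y": 8,"z": 0,"roll": 0}])

```text
clock: 8.03
tcp_pos: [0.5144, -0.009, 0.0132]
orientation: [-0.0, 0.018, 1.0, 0.0]
wrist_force: [0.0, -1.0, 0.3]
finger_gap: 0.0318
grip_force: 0.3
```

servo_tool(increments=[{"grip": 0.63,"x": 0,"y": 8,"z": 0,"roll": 0},{"grip": 0.63,"x": 0,"y": 8,"z": 0,"roll": 0},{"grip": 0.63,"x": 0,"y": 5,"z": 0,"roll": 0},{"grip": 0.63,"x": 0,"y": 3,"z": 0,"roll": 0},{"grip": 0.63,"x": 0,"y": 0,"z": 0,"roll": 0}])

```text
clock: 8.45
tcp_pos: [0.5152, 0.0147, 0.0132]
orientation: [-0.0, 0.018, 1.0, 0.0]
wrist_force: [-0.5, -0.7, -0.4]
finger_gap: 0.0313
grip_force: 0.0
```

Run:
```python
from h import *
s=env.get_state(); im=env.read_camera('top')[:,:,::-1].copy()
print(s['tcp_pos'],s['finger_gap'],s['wrist_force'])
im2=env.read_camera('wrist')[:,:,::-1]
a=cv2.resize(im[120:260,220:380],None,fx=2.5,fy=2.5); b=cv2.resize(im2,(400,350))
cv2.imwrite('pics/p3.png',np.hstack([a,b]))
```

```text
[0.51523803 0.01466652 0.01318912] 0.031281814659057425 [-0.50972452 -0.69194725 -0.41535247]
```

View pics/p3.png

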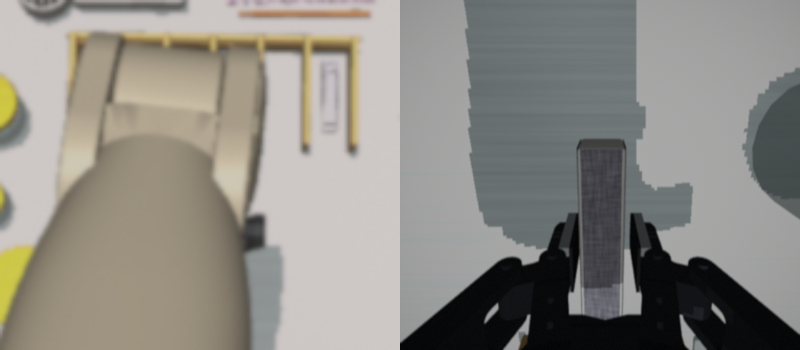

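The block is square between the fingers (wrist half: bar 578–627, upright). I release sideways, rise, go behind it and look again.

servo_tool(increments=[{"grip": 0.5,"x": 0,"y": -2,"z": 0,"roll": 0},{"grip": 0.5,"x": 0,"y": 0,"z": 0,"roll": 0},{"grip": 0.5,"x": 0,"y": 0,"z": -20,"roll": 0},{"grip": 0.5,"x": 0,"y": 0,"z": -35,"roll": 0},{"grip": 0.5,"x": 0,"y": 0,"z": -35,"roll": 0}])

```text
clock: 8.97
tcp_pos: [0.5137, 0.0116, 0.1031]
orientation: [-0.002, 0.019, 1.0, 0.0]
wrist_force: [0.9, -0.9, -0.4]
finger_gap: 0.043
grip_force: 0.0
```

servo_tool(increments=[{"grip": 1,"x": 35,"y": 0,"z": 0,"roll": 0},{"grip": 1,"x": 40,"y": 0,"z": 0,"roll": 0},{"grip": 1,"x": 0,"y": 0,"z": 0,"roll": 0},{"grip": 1,"x": 0,"y": 0,"z": 0,"roll": 0},{"grip": 1,"x": 0,"y": 0,"z": 0,"roll": 0}])

```text
clock: 9.38
tcp_pos: [0.4408, 0.0143, 0.1037]
orientation: [0.001, 0.019, 1.0, -0.0]
wrist_force: [0.3, -0.3, 1.0]
finger_gap: -0.0002
grip_force: 0.0
```

Run:
```python
from h import *
s=env.get_state(); im=env.read_camera('wrist')[:,:,::-1].copy()
print(s['tcp_pos'],s['orientation'],s['finger_gap']); C=cam('wrist',s)
np.savez('w4.npz',K=C[0],R=C[1],o=C[2])
cv2.imwrite('pics/w4.png',im)
```

```text
[0.44079426 0.01434007 0.10365995] [ 8.17775382e-04  1.89087801e-02  9.99820878e-01 -3.03157771e-05] -0.00017627948282165416
```

View pics/w4.png

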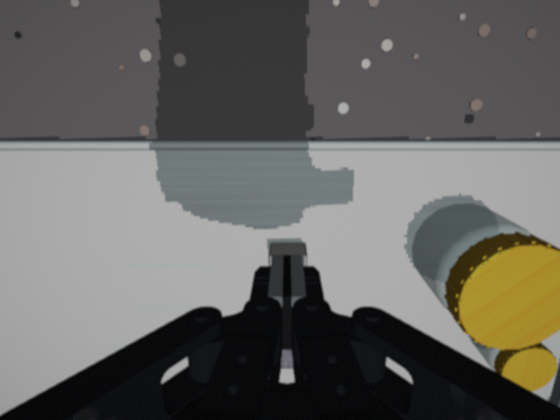

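```bash
python3 - <<'E'
from h import *
z=np.load('w4.npz'); C=(z['K'],z['R'],z['o'])
print(cast(C,[(267,240),(305,240)],.003),cast(C,[(268,257),(307,257)],.029))
E
python3 - <<'E'
import sys; sys.path.insert(0,'.')
import cv2,numpy as np
im=cv2.imread('pics/w4.png'); print(im[232:275:2,300].tolist()); print(im[246,260:312:2].tolist())
E
```

```text
[[ 0.46596192 -0.00106658]
 [ 0.4670262   0.02768578]] [[0.46767291 0.0009395 ]
 [0.46866334 0.02771705]]
[[174, 174, 174], [173, 174, 174], [172, 172, 172], [151, 151, 147], [127, 126, 119], [89, 90, 86], [66, 67, 66], [65, 67, 66], [65, 67, 66], [66, 68, 68], [66, 67, 67], [62, 63, 62], [53, 52, 50], [53, 51, 49], [54, 51, 50], [52, 52, 49], [53, 51, 49], [53, 52, 50], [54, 53, 51], [52, 52, 49], [54, 53, 50], [54, 53, 50]]
[[173, 173, 173], [173, 174, 174], [174, 174, 174], [162, 162, 161], [117, 116, 109], [72, 71, 67], [62, 64, 63], [63, 65, 65], [63, 65, 64], [65, 66, 66], [64, 66, 66], [63, 65, 65], [64, 66, 66], [64, 66, 66], [65, 67, 66], [65, 66, 66], [65, 67, 67], [66, 68, 68], [65, 66, 66], [66, 67, 66], [65, 67, 66], [64, 66, 65], [61, 62, 62], [136, 136, 137], [174, 174, 174], [174, 175, 175]]
```

The block's rear end is centred at (0.467, 0.0138), which is on the gap axis. Lower behind it and push lengthwise.

servo_tool(increments=[{"grip": 1,"x": 0,"y": 0,"z": 35,"roll": 0},{"grip": 1,"x": 0,"y": 0,"z": 35,"roll": 0},{"grip": 1,"x": 0,"y": 0,"z": 15,"roll": 0},{"grip": 1,"x": 0,"y": 0,"z": 4,"roll": 0},{"grip": 1,"x": 0,"y": 0,"z": 0,"roll": 0}])

```text
clock: 9.85
tcp_pos: [0.4404, 0.0146, 0.0132]
orientation: [-0.001, 0.019, 1.0, 0.0]
wrist_force: [0.1, -0.7, 0.2]
finger_gap: 0.0001
grip_force: 0.0
```

servo_tool(increments=[{"grip": 1,"x": -6,"y": 0,"z": 0,"roll": 0},{"grip": 1,"x": -6,"y": 0,"z": 0,"roll": 0},{"grip": 1,"x": -6,"y": 0,"z": 0,"roll": 0},{"grip": 1,"x": -6,"y": 0,"z": 0,"roll": 0},{"grip": 1,"x": -6,"y": 0,"z": 0,"roll": 0}])

```text
clock: 10.27
tcp_pos: [0.4719, 0.0134, 0.0151]
orientation: [0.001, 0.019, 1.0, -0.0]
wrist_force: [0.3, 0.6, 0.4]
finger_gap: 0.0003
grip_force: 0.3
```

servo_tool(increments=[{"grip": 1,"x": -6,"y": 0,"z": 0,"roll": 0},{"grip": 1,"x": -6,"y": 0,"z": 0,"roll": 0},{"grip": 1,"x": -6,"y": 0,"z": 0,"roll": 0},{"grip": 1,"x": 0,"y": 0,"z": 0,"roll": 0},{"grip": 1,"x": 0,"y": 0,"z": 0,"roll": 0}])

```text
clock: 10.68
tcp_pos: [0.4887, 0.0129, 0.0142]
orientation: [0.0, 0.019, 1.0, 0.0]
wrist_force: [0.1, 0.2, 0.4]
finger_gap: 0.0002
grip_force: 0.0
```

Run:
```python
from h import *
im=env.read_camera('scene')[:,:,::-1]
cv2.imwrite('pics/s5.png',cv2.resize(im[150:320,140:380],None,fx=3.3,fy=3.3,interpolation=2))
```

```text
(no output)
```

View pics/s5.png

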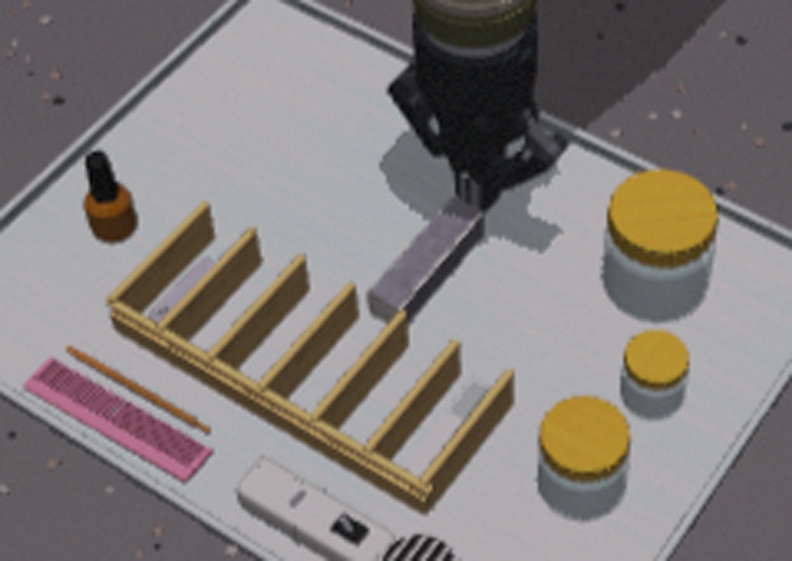

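Run:
```python
from h import *
C=cam('scene'); f=lambda u,v,z:cast(C,[(u/3.3+140,v/3.3+150)],z).round(4).tolist()
print('block front-left',f(370,294,.029),'rear-left',f(452,206,.029),'rear-right',f(484,222,.029),'nose d',f(353,287,.039),'nose c',f(405,315,.039))
```

```text
block front-left [[0.5952, 0.0018]] rear-left [[0.5065, 0.0078]] rear-right [[0.5072, 0.0331]] nose d [[0.6022, -0.0058]] nose c [[0.6034, 0.0343]]
```

Measured in the scene view, the block front is centred between noses d and c within about 1 mm. Push it in.

servo_tool(increments=[{"grip": 1,"x": -6,"y": 0,"z": 0,"roll": 0},{"grip": 1,"x": -6,"y": 0,"z": 0,"roll": 0},{"grip": 1,"x": -6,"y": 0,"z": 0,"roll": 0},{"grip": 1,"x": -6,"y": 0,"z": 0,"roll": 0},{"grip": 1,"x": -6,"y": 0,"z": 0,"roll": 0}])

```text
clock: 11.15
tcp_pos: [0.5191, 0.0117, 0.0143]
orientation: [0.0, 0.019, 1.0, 0.0]
wrist_force: [-0.6, -0.2, 0.2]
finger_gap: -0.0
grip_force: 0.3
```

servo_tool(increments=[{"grip": 1,"x": -6,"y": 0,"z": 0,"roll": 0},{"grip": 1,"x": -6,"y": 0,"z": 0,"roll": 0},{"grip": 1,"x": -6,"y": 0,"z": 0,"roll": 0},{"grip": 1,"x": -6,"y": 0,"z": 0,"roll": 0},{"grip": 1,"x": -6,"y": 0,"z": 0,"roll": 0}])

```text
clock: 11.57
tcp_pos: [0.5489, 0.0106, 0.0143]
orientation: [0.0, 0.019, 1.0, 0.0]
wrist_force: [-0.3, -0.4, 0.1]
finger_gap: 0.0002
grip_force: 0.2
```

servo_tool(increments=[{"grip": 1,"x": -4,"y": 0,"z": 0,"roll": 0},{"grip": 1,"x": -4,"y": 0,"z": 0,"roll": 0},{"grip": 1,"x": -3,"y": 0,"z": 0,"roll": 0},{"grip": 1,"x": -2,"y": 0,"z": 0,"roll": 0},{"grip": 1,"x": 0,"y": 0,"z": 0,"roll": 0}])

```text
clock: 11.98
tcp_pos: [0.5617, 0.0102, 0.0143]
orientation: [0.0, 0.019, 1.0, 0.0]
wrist_force: [-0.2, -0.2, 0.2]
finger_gap: 0.0
grip_force: 0.0
```

servo_tool(increments=[{"grip": 1,"x": -2,"y": 0,"z": 0,"roll": 0},{"grip": 1,"x": -2,"y": 0,"z": 0,"roll": 0},{"grip": 1,"x": -2,"y": 0,"z": 0,"roll": 0},{"grip": 1,"x": -2,"y": 0,"z": 0,"roll": 0}])

```text
clock: 12.32
tcp_pos: [0.5694, 0.0099, 0.0143]
orientation: [0.0, 0.019, 1.0, 0.0]
wrist_force: [-0.0, -0.8, 0.3]
finger_gap: -0.0
grip_force: 0.1
```

servo_tool(increments=[{"grip": 1,"x": -1,"y": 0,"z": 0,"roll": 0},{"grip": 1,"x": -1,"y": 0,"z": 0,"roll": 0},{"grip": 1,"x": 0,"y": 0,"z": 0,"roll": 0}])

```text
clock: 12.57
tcp_pos: [0.5715, 0.0098, 0.0143]
orientation: [0.0, 0.019, 1.0, 0.0]
wrist_force: [-0.1, -0.2, 0.0]
finger_gap: 0.0001
grip_force: 0.0
```

servo_tool(increments=[{"grip": 1,"x": -1,"y": 0,"z": 0,"roll": 0},{"grip": 1,"x": -1,"y": 0,"z": 0,"roll": 0},{"grip": 1,"x": -1,"y": 0,"z": 0,"roll": 0},{"grip": 1,"x": 0,"y": 0,"z": 0,"roll": 0}])

```text
clock: 12.9
tcp_pos: [0.5745, 0.0097, 0.0143]
orientation: [0.0, 0.019, 1.0, 0.0]
wrist_force: [0.3, -0.0, 0.5]
finger_gap: -0.0002
grip_force: 0.0
```

servo_tool(increments=[{"grip": 1,"x": -1,"y": 0,"z": 0,"roll": 0},{"grip": 1,"x": -1,"y": 0,"z": 0,"roll": 0},{"grip": 1,"x": -1,"y": 0,"z": 0,"roll": 0},{"grip": 1,"x": 0,"y": 0,"z": 0,"roll": 0}])

```text
clock: 13.23
tcp_pos: [0.5776, 0.0096, 0.0143]
orientation: [0.0, 0.019, 1.0, 0.0]
wrist_force: [0.6, 0.0, 0.8]
finger_gap: -0.0001
grip_force: 0.0
```

Run:
```python
from h import *
im=env.read_camera('scene')[:,:,::-1]
cv2.imwrite('pics/s6.png',cv2.resize(im[200:300,170:320],None,fx=5,fy=5,interpolation=2))
```

```text
(no output)
```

View pics/s6.png

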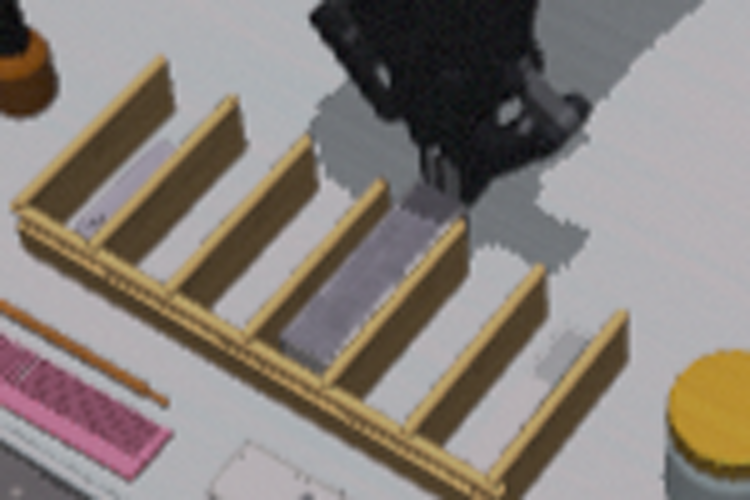

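The block is in gap_c, with its front at (300,350) near the board and a few mm still sticking out. Continue gently until the stop is felt.

servo_tool(increments=[{"grip": 1,"x": -1,"y": 0,"z": 0,"roll": 0},{"grip": 1,"x": -1,"y": 0,"z": 0,"roll": 0},{"grip": 1,"x": 0,"y": 0,"z": 0,"roll": 0}])

```text
clock: 13.53
tcp_pos: [0.5795, 0.0095, 0.0143]
orientation: [0.0, 0.019, 1.0, 0.0]
wrist_force: [0.6, 0.1, -0.2]
finger_gap: 0.0001
grip_force: 0.0
```

servo_tool(increments=[{"grip": 1,"x": -1,"y": 0,"z": 0,"roll": 0},{"grip": 1,"x": -1,"y": 0,"z": 0,"roll": 0},{"grip": 1,"x": 0,"y": 0,"z": 0,"roll": 0}])

```text
clock: 13.78
tcp_pos: [0.5815, 0.0094, 0.0143]
orientation: [0.0, 0.019, 1.0, 0.0]
wrist_force: [-0.2, -0.5, 0.3]
finger_gap: -0.0002
grip_force: 0.0
```

servo_tool(increments=[{"grip": 1,"x": -1,"y": 0,"z": 0,"roll": 0},{"grip": 1,"x": -1,"y": 0,"z": 0,"roll": 0},{"grip": 1,"x": 0,"y": 0,"z": 0,"roll": 0}])

```text
clock: 14.03
tcp_pos: [0.5835, 0.0094, 0.0143]
orientation: [0.0, 0.019, 1.0, 0.0]
wrist_force: [0.9, -0.6, 0.4]
finger_gap: 0.0002
grip_force: 0.0
```

servo_tool(increments=[{"grip": 1,"x": -1,"y": 0,"z": 0,"roll": 0},{"grip": 1,"x": -1,"y": 0,"z": 0,"roll": 0},{"grip": 1,"x": 0,"y": 0,"z": 0,"roll": 0}])

```text
clock: 14.28
tcp_pos: [0.5844, 0.0094, 0.0141]
orientation: [-0.001, 0.019, 1.0, 0.0]
wrist_force: [-2.6, -0.4, 2.7]
finger_gap: -0.0
grip_force: 1.6
```

servo_tool(increments=[{"grip": 1,"x": -1,"y": 0,"z": 0,"roll": 0},{"grip": 1,"x": -1,"y": 0,"z": 0,"roll": 0},{"grip": 1,"x": 0,"y": 0,"z": 0,"roll": 0}])

```text
clock: 14.53
tcp_pos: [0.5844, 0.0094, 0.0139]
orientation: [-0.003, 0.019, 1.0, 0.0]
wrist_force: [-8.5, 0.0, 5.4]
finger_gap: 0.0001
grip_force: 4.1
```

It is firmly at the stop: 8.5 N with no further travel. Back off, rise and check.

servo_tool(increments=[{"grip": 1,"x": 3,"y": 0,"z": 0,"roll": 0},{"grip": 1,"x": 10,"y": 0,"z": 0,"roll": 0},{"grip": 1,"x": 20,"y": 0,"z": 0,"roll": 0},{"grip": 1,"x": 20,"y": 0,"z": -30,"roll": 0},{"grip": 1,"x": 20,"y": 0,"z": -40,"roll": 0}])

```text
clock: 14.95
tcp_pos: [0.5125, 0.0122, 0.0793]
orientation: [-0.003, 0.019, 1.0, 0.0]
wrist_force: [1.5, -0.1, 1.1]
finger_gap: -0.0001
grip_force: 0.0
```

servo_tool(increments=[{"grip": 1,"x": 10,"y": -28,"z": -30,"roll": 0},{"grip": 1,"x": 10,"y": -28,"z": -30,"roll": 0},{"grip": 1,"x": 0,"y": -40,"z": -20,"roll": 0},{"grip": 1,"x": 0,"y": -40,"z": 0,"roll": 0},{"grip": 1,"x": 0,"y": -40,"z": 0,"roll": 0}])

```text
clock: 15.37
tcp_pos: [0.4912, -0.162, 0.162]
orientation: [0.003, 0.018, 1.0, -0.001]
wrist_force: [1.2, 0.2, -0.5]
finger_gap: 0.0
grip_force: 0.0
```

servo_tool(increments=[{"grip": 1,"x": 0,"y": -40,"z": 0,"roll": 0},{"grip": 1,"x": 0,"y": -40,"z": 0,"roll": 0},{"grip": 1,"x": 0,"y": 0,"z": 0,"roll": 0},{"grip": 1,"x": 0,"y": 0,"z": 0,"roll": 0}])

```text
clock: 15.7
tcp_pos: [0.4868, -0.2424, 0.1593]
orientation: [0.001, 0.021, 1.0, -0.0]
wrist_force: [-1.0, 1.0, 0.3]
finger_gap: 0.0001
grip_force: 0.0
```

Run:
```python
from h import *
im=env.read_camera('top')[:,:,::-1]; im2=env.read_camera('scene')[:,:,::-1]
a=cv2.resize(im[95:255,190:410],(400,291),interpolation=2); b=cv2.resize(im2[150:320,140:380],(400,283),interpolation=2)[:283]
cv2.imwrite('pics/f7.png',np.hstack([a[:283],b])); print(env.get_state()['wrist_force'])
```

```text
[ 0.07305235 -0.16130614 -0.29947393]
```

View pics/f7.png

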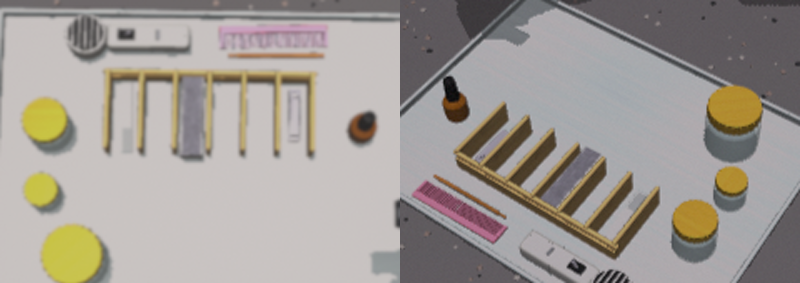

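The top view shows the block in the third gap from the jar (columns 181–203). It is flush at the back board, with a few mm standing out past the noses, and nothing else has moved.

```bash
python3 -c "
from workcell import env
print(env.hand_in())"
```

```text
the job is handed in; nothing more can be done
None
```

I touched dividers a, b and c in turn from the jar's end, then pushed the grey buffer along the tray into the third gap (gap_c) until it was firm against the stop; nothing else looked moved in the final pictures, and the job is handed in at about 16 s on the robot's clock.

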